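Sort the loaded sample canister from the empty one by weight

TASK

Two closed metal sample canisters that look exactly alike stand on the bench: one is loaded and heavy, the other is empty and light. Lift them to feel which is which, then stand the heavy one upright in the small green tray and the light one upright in the small yellow tray, and let go of both.

Things in the scene. Friction and masses are not known exactly. Their poses are not given: they have to be found in the camera images.
- canister_1: sample canister one: upright aluminium cylinder, 44 mm across, with a ribbed black lid 46 mm across (top 12 mm, fixed); 72 mm tall in all. Origin at the centre of its underside, z up; yaw does not matter. Grip the body below the lid. Both look alike: either one may be the loaded one (0.49 to 0.62 kg), the other is empty (about 0.11 kg). Contents stay inside, may shift 2 mm.
- canister_2: sample canister two: upright aluminium cylinder, 44 mm across, with a ribbed black lid 46 mm across (top 12 mm, fixed); 72 mm tall in all. Origin at the centre of its underside, z up; yaw does not matter. Grip the body below the lid. Both look alike: either one may be the loaded one (0.49 to 0.62 kg), the other is empty (about 0.11 kg). Contents stay inside, may shift 2 mm.
- green_tray: green open square sorting tray, 120 x 120 x 25 mm outside, walls and floor 4 mm thick, fixed to the bench. Origin at the centre of its underside, z up, x and y along its sides. For the heavy, loaded canister.
- yellow_tray: yellow open square sorting tray, 120 x 120 x 25 mm outside, walls and floor 4 mm thick, fixed to the bench. Origin at the centre of its underside, z up, x and y along its sides. For the light, empty canister.
Not all that is in view belongs to the job. What is shaped like the canister_1 but blue is not meant.

How it is judged (in metres and radians):
At the end, for the whole second after the job is handed in: The canister that weighs on its tray with more than 2.8 N (the loaded one) stands in the green tray and the one that weighs less (the empty one) in the yellow tray, each on the tray's floor inside its walls, within 10 degrees of upright, at rest (((x of canister_1 in the frame of green_tray between -0.05 and 0.05 m and y of canister_1 in the frame of green_tray between -0.05 and 0.05 m and z of canister_1 in the frame of green_tray below 0.012 m and angle between each of canister_1, canister_2's own z axis and vertical below 0.18 rad and linear speed of each of canister_1, canister_2 below 0.02 m/s and contact force between canister_1 and green_tray above 2.8 N and x of canister_2 in the frame of yellow_tray between -0.05 and 0.05 m and y of canister_2 in the frame of yellow_tray between -0.05 and 0.05 m and z of canister_2 in the frame of yellow_tray below 0.012 m and contact force between canister_2 and yellow_tray between 0.4 and 2.8 N) or (x of canister_2 in the frame of green_tray between -0.05 and 0.05 m and y of canister_2 in the frame of green_tray between -0.05 and 0.05 m and z of canister_2 in the frame of green_tray below 0.012 m and angle between each of canister_2, canister_1's own z axis and vertical below 0.18 rad and linear speed of each of canister_2, canister_1 below 0.02 m/s and contact force between canister_2 and green_tray above 2.8 N and x of canister_1 in the frame of yellow_tray between -0.05 and 0.05 m and y of canister_1 in the frame of yellow_tray between -0.05 and 0.05 m and z of canister_1 in the frame of yellow_tray below 0.012 m and contact force between canister_1 and yellow_tray between 0.4 and 2.8 N))); the robot touches nothing.
It also fails if it takes over 61 s, if anything falls off the work surface, if the arm or the gripper's body presses on something with over 40 N, if the wrist force passes 120 N, or if a joint passes its speed limit or range.

ROBOT

A 6-joint arm with a two-finger parallel gripper is mounted at the origin on the work surface; the furniture and walls round the work are solid. World frame = base frame: x ahead of the robot, y to its left, z up, the work surface at z = 0. Lengths are in m, angles in degrees, forces in N, time in s.
With the tool pointing down it reaches from about 0.35 to 0.85 m from the base axis. Payload 8.1 kg.
Tool frame: the origin (TCP) lies midway between the tips of the shut fingers; the grasp point (between the pads) lies 19 mm behind it; z points along the fingers, y is the line along which they close (so a half turn about z gives the same grasp; the last joint's range is limited). The gripper opens to 93 mm and grips with 3 to 60 N. Pads are 15 mm wide; open, the fingers measure 128 mm over their backs; the gripper's body (75 mm by 188 mm) begins 65 mm behind the grasp point.
Start: joints at [-77.086, 7.471, 85.268, -0, 87.261, -4.893], TCP at [0.184, -0.571, 0.219] pointing down, gripper open.
Joint ranges: [-169.43, 169.43], [-51.17, 129.36], [1.28, 143.12], [-76.62, 256.62], [0, 156.53], [-152.29, 152.29]. Speed limits (degrees/s): [136.94, 136.94, 159.86, 180, 180, 180].

INTERFACE

Orientations are given as [roll, pitch, yaw] about the fixed x, y, z axes, in that order (R = Rz(yaw) Ry(pitch) Rx(roll)).
In Python, from bench import status, viewer, manip gives the robot as it stands. The module is installed in compiled form; this text tells all that it offers.
- The arm moves only by the shell command python3 -m crank 'ROWS' [OPENING] [FORCE]. ROWS is JSON, a list of rows, each a list of 2 entries, a list of its own where there are three numbers: the shift along the tool's x, y, z in cm, then the turn, a rotation vector about the tool's x, y, z in degrees. In form: [[[x, y, z], [ax, ay, az]], ...]. A call has 1 to 5 rows; each row is the pose to reach, as a shift and turn from the pose commanded when the call began, along the tool's axes at that moment; what a row does not reach only later rows make up. A row lasts 1/10 s, in which the tool goes at most 50 mm and 8.59 degrees, less where a joint would pass 70% of its speed; a pose out of reach is approached as far as the arm can. A call with a gripper value outside its range is refused whole. OPENING is the opening in per cent of the stroke, from 0 (shut) to 100 (fully open), set as the call begins (- or left out, the last holds). The fingers move at their own pace and stop on an object; FORCE is the grip in N (left out, the last holds). Time passes only in rows, so rows that repeat a pose let the fingers close. It gives the time, the measured TCP pose, the force, the opening and the grip force at its end, in the units of the state.
- status.read_state(): the state, without advancing time (a new reading comes with each control period).
- viewer.get_image(name): name is "side" or "top" or "wrist"; returns a dict with "frame" (420x560x3 uint8, red, green, blue), "fx", "fy", "cx", "cy" (pixels), "k1" (the pictures are not rectified: a ray, as slopes to the right and down, at radius r is drawn at 1 + k1 r^2 times it, then the intrinsics apply), "world_to_cam" (4x4, takes a point from world to camera coordinates). Camera axes: x right, y down, z forward; pixel columns grow to the right and rows downward; lengths in m; the calibration is good to about 2 mm. A picture is of the moment at which its call begins. There is no depth.
- manip.hand_in(): hands the job in; it is judged then, once.
Trained networks look in the newest picture that a camera, given by its name, has taken for a name from the list of things; names that differ only in an ending like _2 or _b are one class to them, and where a whole thing is asked for, a point or a joint stands for the part that bears it (a point fixed in the world has none). Each returns a list of dicts, best first, with "score" (0 to 1); they miss things now and then, are a little off and sometimes report something else, mostly with a low value. They report only what shows in the picture. A call takes as long as a camera call. They do not tell look-alikes from the thing itself.
- viewer.boxes_of(camera, target): "uv" ([column, row] in pixels, amid what is visible of it).
- viewer.masks_of(camera, target): "mask" (420x560 bool, what is visible of it) and "uv" ([column, row] in pixels, amid what is visible of it).
- viewer.tip_of(camera, target): "uv" ([column, row] in pixels: a listed point, or the origin of a listed thing).
The state is a dict: "time_s": time; "joints": joint angles; "dq": joint speeds; "effort": joint torques, N m; "eef_pos": TCP position; "tool_rot": TCP orientation; "contact_force": force on the tool from outside, world axes, zero at the start; "wrist_torque": the same for the moment, N m; "gripper_width": finger opening in m; "finger_force": force on a finger pad.
Only numpy, scipy, OpenCV 4.12 (cv2) and the standard library are available. Lean on these libraries where they do the work, as an engineer would, in place of code of your own. Each camera call takes 0.05 s, during which the arm holds its last target. There are 200 camera calls.

## Working session

There is one attempt and no reset: what is moved stays moved. The work goes in short steps, Python scripts to look and compute and a shell command to move; the robot and the scene stay as the last step left them, time stands still between calls to the robot, and variables do not carry over. Pictures are saved under pics/ and viewed, at most 10 in all, crops included, and the job is handed in when it is done.

```bash
mkdir -p pics; cat > h.py <<'E'
import numpy as np, cv2
from bench import status, viewer, manip
def px2w(im,uv,z):
    K=np.array([[im['fx'],0,im['cx']],[0,im['fy'],im['cy']],[0,0,1.]])
    p=cv2.undistortPoints(np.array([[uv]],float),K,np.array([im['k1'],0,0,0,0.]))[0,0]
    M=np.array(im['world_to_cam']);R=M[:3,:3];o=-R.T@M[:3,3];d=R.T@np.array([p[0],p[1],1])
    return o+d*(z-o[2])/d[2]
E
python3 - <<'E'
from h import *
s=status.read_state();print(s)
for c in ['top','side']:
    im=viewer.get_image(c);cv2.imwrite(f'pics/{c}0.png',im['frame'][:,:,::-1])
    M=np.array(im['world_to_cam']);print(c,'cam at',-M[:3,:3].T@M[:3,3])
    for t,z in [('canister_1',.036),('green_tray',.004),('yellow_tray',.004)]:
        for d in viewer.masks_of(c,t)[:5]:
            m=d['mask'];print(t,round(d['score'],2),np.round(d['uv']),m.sum(),im['frame'][m].mean(0).round(),px2w(im,d['uv'],z).round(3))
        for d in viewer.tip_of(c,t)[:4]: print('  tip',t,round(d['score'],2),np.round(d['uv']),px2w(im,d['uv'],0).round(3))
E
```

```text
{'time_s': 0.0, 'joints': array([-7.70876061e+01,  7.51348531e+00,  8.53295805e+01, -8.63870823e-05,
        8.72613456e+01, -4.89421169e+00]), 'dq': array([ 0.06193363, -0.01030603, -0.00515008,  0.01501496, -0.03179665,
        0.09566309]), 'effort': array([-1.57786915e-03, -5.59838784e+01, -4.91765606e+01,  7.61963823e-02,
        3.51339590e-02, -1.29298564e-04]), 'eef_pos': array([ 0.18336434, -0.57069542,  0.21760148]), 'tool_rot': array([-1.79895962e+02, -8.82202303e-03,  1.78066018e+01]), 'contact_force': array([-0.4527996 ,  0.21226822,  0.41861011]), 'wrist_torque': array([-0.02062444,  0.02453341, -0.01405874]), 'finger_force': 0.0, 'gripper_width': 0.09331618030504603}
top cam at [ 0.43566682 -0.09639102  0.8948099 ]
canister_1 0.83 [287. 222.] 368 [55. 55. 53.] [ 0.464 -0.11   0.036]
canister_1 0.82 [320. 200.] 386 [ 54.  72. 119.] [ 0.515 -0.183  0.036]
canister_1 0.63 [283. 256.] 326 [ 54.  74. 128.] [ 0.389 -0.103  0.036]
canister_1 0.6 [374. 224.] 421 [54. 55. 53.] [ 0.466 -0.305  0.036]
  tip canister_1 0.87 [367. 226.] [ 0.461 -0.297  0.   ]
  tip canister_1 0.79 
[... 573 characters left out ...]
   0.036]
canister_1 0.73 [314. 181.] 594 [26. 47. 98.] [ 0.386 -0.106  0.036]
canister_1 0.38 [189. 219.] 2663 [28. 77. 40.] [ 0.65  -0.248  0.036]
  tip canister_1 0.84 [232. 172.] [ 0.465 -0.306  0.   ]
  tip canister_1 0.76 [291. 213.] [ 0.472 -0.104  0.   ]
  tip canister_1 0.75 [263. 233.] [ 0.556 -0.116  0.   ]
  tip canister_1 0.56 [316. 193.] [ 0.387 -0.098  0.   ]
green_tray 0.88 [189. 218.] 2733 [30. 78. 41.] [ 0.638 -0.273  0.004]
  tip green_tray 0.65 [189. 220.] [ 0.637 -0.272 -0.   ]
yellow_tray 0.75 [327. 274.] 2467 [138. 115.  36.] [0.55  0.055 0.004]
yellow_tray 0.69 [188. 217.] 2736 [30. 78. 42.] [ 0.636 -0.276  0.004]
  tip yellow_tray 0.85 [330. 284.] [0.564 0.072 0.   ]
```

View pics/top0.png

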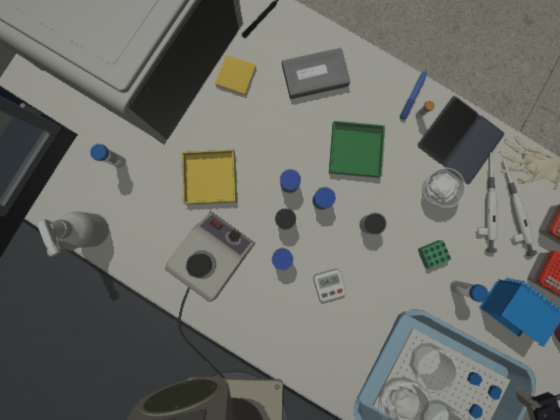

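View pics/side0.png

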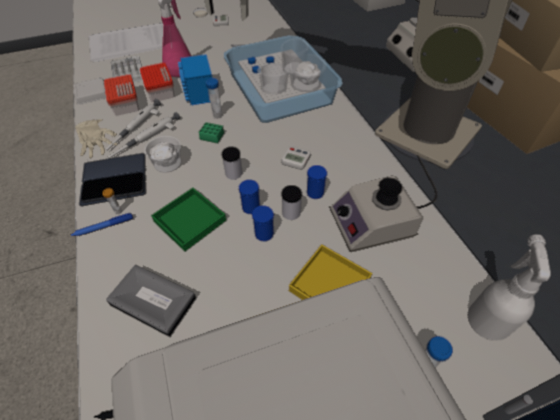

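The canisters that count are the black-lidded ones: A is alone at about (374,224) and B is at (287,222) with blue look-alikes around it. The green tray is at (356,150) and the yellow one at (208,177). Top and side measurements agree within about 1 cm, and I'll refine with the wrist camera above A. A helper works out the shifts.

```bash
cat > go.py <<'E'
import sys
from h import *
from scipy.spatial.transform import Rotation as R
def rel(x,y,z,yaw):
    s=status.read_state();T=R.from_euler('xyz',s['tool_rot'],degrees=True)
    G=R.from_euler('xyz',[180,0,yaw],degrees=True)
    print('shift cm',(T.inv().apply(np.array([x,y,z])-s['eef_pos'])*100).round(1),'turn',(T.inv()*G).as_rotvec(degrees=True).round(1),'t',round(s['time_s'],2),'pos',s['eef_pos'].round(4),'F',s['contact_force'].round(2))
if __name__=='__main__': rel(*map(float,sys.argv[1:]))
E
python3 -m crank '[[[35,-17.3,0],[0,0,-27]],[[35,-17.3,0],[0,0,-27]],[[35,-17.3,0],[0,0,-27]],[[35,-17.3,0],[0,0,-27]],[[35,-17.3,0],[0,0,-27]]]' 100 45
python3 go.py 0.464 -0.299 0.2 45
```

```text
time_s: 1.2
eef_pos: [0.3641, -0.3958, 0.2188]
tool_rot: [180.0, 0.0, 44.8]
contact_force: [1.4, -0.7, 0.6]
gripper_width: 0.0932
finger_force: 0.0
shift cm [13.9  0.2  1.9] turn [ 0.   0.  -0.2] t 1.2 pos [ 0.3641 -0.3958  0.2188] F [ 1.45 -0.71  0.62]
```

```bash

python3 -m crank '[[[13.9,0.2,2],[0,0,0]],[[13.9,0.2,2],[0,0,0]],[[13.9,0.2,2],[0,0,0]],[[13.9,0.2,2],[0,0,0]],[[13.9,0.2,2],[0,0,0]]]'
python3 - <<'E'
from h import *
im=viewer.get_image('wrist');cv2.imwrite('pics/w1.png',im['frame'][:,:,::-1])
for d in viewer.masks_of('wrist','canister_1'): 
    print(round(d['score'],2),np.round(d['uv']),d['mask'].sum(),im['frame'][d['mask']].mean(0).round(),px2w(im,d['uv'],.06).round(4))
for d in viewer.tip_of('wrist','canister_1'): print('tip',round(d['score'],2),np.round(d['uv']),px2w(im,d['uv'],0).round(4))
E
python3 go.py 0.464 -0.299 0.02 45
```

```text
time_s: 1.7
eef_pos: [0.4634, -0.3, 0.1985]
tool_rot: [-180.0, 0.0, 44.9]
contact_force: [-0.6, -0.3, 0.1]
gripper_width: 0.0925
finger_force: 0.0
0.91 [ 72. 103.] 3826 [ 25.  46. 105.] [ 0.3927 -0.1089  0.06  ]
0.86 [283. 190.] 2294 [33. 31. 32.] [ 0.4678 -0.298   0.06  ]
0.85 [131.  35.] 3772 [31. 29. 30.] [ 0.4733 -0.1128  0.06  ]
0.81 [235.  63.] 2780 [ 35.  64. 143.] [ 0.518 -0.191  0.06 ]
tip 0.93 [241.  67.] [ 0.5183 -0.1878  0.    ]
tip 0.56 [ 98. 104.] [ 0.3856 -0.1044  0.    ]
tip 0.55 [284. 176.] [ 0.4692 -0.2984  0.    ]
shift cm [ 0.3 -0.1 17.9] turn [ 0.   0.  -0.3] t 1.85 pos [ 0.4624 -0.3017  0.199 ] F [-0.82  0.06  0.49]
```

View pics/w1.png

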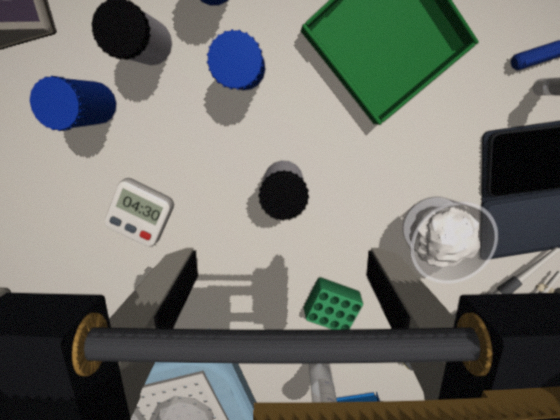

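The wrist picture shows lid A at (284,195) and lid B at (121,29). The trays and bench agree with the overhead view.

```bash

python3 - <<'E'
from h import *
im=viewer.get_image('wrist')
for uv in [(284,195),(121,29)]: print(px2w(im,uv,.072).round(4))
t=viewer.get_image('top')
for uv in [(374.5,223.5),(285.5,218.5)]: print(px2w(t,uv,.072).round(4))
E
python3 -m crank '[[[0.25,0.05,5],[0,0,0]],[[0.25,0.05,9],[0,0,0]],[[0.25,0.05,9],[0,0,0]],[[0.25,0.05,9],[0,0,0]]]'
python3 go.py 0.466 -0.299 0.02 45
```

```text
[ 0.4668 -0.3017  0.072 ]
[ 0.4728 -0.111   0.072 ]
[ 0.4649 -0.2968  0.072 ]
[ 0.4712 -0.1063  0.072 ]
time_s: 2.35
eef_pos: [0.4644, -0.2996, 0.1089]
tool_rot: [-179.9, 0.0, 44.7]
contact_force: [0.5, -0.2, 0.3]
gripper_width: 0.0928
finger_force: 0.0
shift cm [0.2 0.1 8.9] turn [-0.1  0.  -0.3] t 2.35 pos [ 0.4644 -0.2996  0.1089] F [ 0.53 -0.23  0.31]
```

A is at (0.466,-0.299). Descend, grip, and lift 5 cm to weigh.

```bash

python3 -m crank '[[[0.1,0.1,4],[0,0,0]],[[0.1,0.1,7],[0,0,0]],[[0.1,0.1,8.9],[0,0,0]],[[0.1,0.1,8.9],[0,0,0]],[[0.1,0.1,8.9],[0,0,0]]]'
python3 -m crank '[[[0,0,0],[0,0,0]],[[0,0,0],[0,0,0]],[[0,0,0],[0,0,0]],[[0,0,0],[0,0,0]],[[0,0,0],[0,0,0]]]' 0 45
python3 -m crank '[[[0,0,0],[0,0,0]],[[0,0,0],[0,0,0]],[[0,0,0],[0,0,0]],[[0,0,0],[0,0,0]],[[0,0,0],[0,0,0]]]'
```

```text
time_s: 2.85
eef_pos: [0.4681, -0.3008, 0.0224]
tool_rot: [179.8, -0.0, 44.8]
contact_force: [0.6, 0.3, 0.6]
gripper_width: 0.093
finger_force: 0.0
time_s: 3.35
eef_pos: [0.4667, -0.2993, 0.0199]
tool_rot: [180.0, -0.0, 44.8]
contact_force: [0.1, 0.1, 0.1]
gripper_width: 0.0574
finger_force: 0.0
time_s: 3.85
eef_pos: [0.4665, -0.2992, 0.0196]
tool_rot: [-180.0, 0.0, 44.8]
contact_force: [0.2, -0.4, 0.4]
gripper_width: 0.0436
finger_force: 45.0
```

```bash

python3 -m crank '[[[0,0,-2],[0,0,0]],[[0,0,-5],[0,0,0]],[[0,0,-9],[0,0,0]],[[0,0,-13],[0,0,0]],[[0,0,-13],[0,0,0]]]'
python3 -m crank '[[[0,0,0],[0,0,0]],[[0,0,0],[0,0,0]],[[0,0,0],[0,0,0]],[[0,0,0],[0,0,0]]]'
python3 go.py 0.638 -0.271 0.15 45
python3 go.py 0.565 0.073 0.15 45
```

```text
time_s: 4.35
eef_pos: [0.4698, -0.3018, 0.1567]
tool_rot: [179.4, -0.1, 44.8]
contact_force: [1.3, -0.5, 0.1]
gripper_width: 0.044
finger_force: 45.0
time_s: 4.75
eef_pos: [0.4657, -0.2987, 0.1479]
tool_rot: [-179.8, 0.0, 44.8]
contact_force: [-0.6, 0.6, -1.8]
gripper_width: 0.0441
finger_force: 45.0
shift cm [14.2 10.2 -0.2] turn [-0.2  0.  -0.2] t 4.75 pos [ 0.4657 -0.2987  0.1479] F [-0.6   0.6  -1.83]
shift cm [ 33.2 -19.4  -0.2] turn [-0.2  0.  -0.2] t 4.75 pos [ 0.4657 -0.2987  0.1479] F [-0.6   0.6  -1.83]
```

```bash

python3 -m crank '[[[0,0,0],[0,0,0]],[[0,0,0],[0,0,0]],[[0,0,0],[0,0,0]],[[0,0,0],[0,0,0]]]'
python3 -m crank '[[[0,0,0],[0,0,0]],[[0,0,0],[0,0,0]]]'|grep force
```

```text
time_s: 5.15
eef_pos: [0.4666, -0.2993, 0.1496]
tool_rot: [-180.0, 0.0, 44.8]
contact_force: [0.3, -0.7, -1.1]
gripper_width: 0.0438
finger_force: 45.0
contact_force: [0.7, 0.1, -1.3]
finger_force: 45.0
```

```bash
python3 - <<'E'
from h import *
# tray centres from colour: rim corners in top image at z=.025
t=viewer.get_image('top');hsv=cv2.cvtColor(t['frame'],cv2.COLOR_RGB2HSV)
for n,lo,hi in [('green',(50,100,25),(80,255,255)),('yellow',(18,110,60),(35,255,255))]:
    m=cv2.inRange(hsv,lo,hi);k,l,st,c=cv2.connectedComponentsWithStats(m);i=1+st[1:,4].argmax()
    r=cv2.minAreaRect(np.argwhere(l==i)[:,::-1].astype(np.float32))
    P=np.array([px2w(t,p,.025) for p in cv2.boxPoints(r)]);print(n,P.mean(0).round(4),np.linalg.norm(P-np.roll(P,1,0),axis=1).round(3),P[:,:2].round(3).tolist())
for _ in range(3):
    viewer.get_image('top');print(status.read_state()['contact_force'])
E
```

```text
green [ 0.636  -0.2656  0.025 ] [0.114 0.113 0.116 0.113] [[0.583, -0.204], [0.696, -0.213], [0.689, -0.328], [0.576, -0.318]]
yellow [0.5652 0.0709 0.025 ] [0.12  0.121 0.12  0.119] [[0.621, 0.136], [0.629, 0.015], [0.509, 0.007], [0.502, 0.126]]
[-0.09853829  0.38740188 -1.49246574]
[ 0.82198305  0.13459649 -0.96148875]
[-0.52537356  0.43143283 -1.26438009]
```

A weighs about 1.2 N, so it is the empty one and goes to yellow. The measured tray sides come to about 0.12, which matches the given size.

```bash

python3 -m crank '[[[4.2,-2.4,-1],[0,0,0]],[[8.4,-4.8,-1],[0,0,0]],[[12.6,-7.2,-1],[0,0,0]],[[16.8,-9.6,-1],[0,0,0]],[[21,-12,-1],[0,0,0]]]'
python3 -m crank '[[[4.2,-2.4,0],[0,0,0]],[[8.4,-4.9,0],[0,0,0]],[[12.2,-7.3,0],[0,0,0]],[[12.2,-7.3,0],[0,0,0]],[[12.2,-7.3,0],[0,0,0]]]'
python3 go.py 0.565 0.072 0.026 45
```

```text
time_s: 6.05
eef_pos: [0.5313, -0.0644, 0.1599]
tool_rot: [180.0, -0.0, 44.8]
contact_force: [1.2, -0.8, -1.4]
gripper_width: 0.0439
finger_force: 45.0
time_s: 6.55
eef_pos: [0.566, 0.0726, 0.1595]
tool_rot: [180.0, 0.0, 45.0]
contact_force: [-0.5, 0.4, -1.4]
gripper_width: 0.0441
finger_force: 45.0
shift cm [-0.1 -0.  13.3] turn [ 0.  0. -0.] t 6.55 pos [0.566  0.0726 0.1595] F [-0.53  0.39 -1.37]
```

```bash

python3 -m crank '[[[0,0,4],[0,0,0]],[[0,0,8],[0,0,0]],[[0,0,11],[0,0,0]],[[0,0,12.5],[0,0,0]],[[0,0,12.5],[0,0,0]]]'
python3 -m crank '[[[0,0,0.5],[0,0,0]],[[0,0,1],[0,0,0]],[[0,0,1],[0,0,0]],[[0,0,1],[0,0,0]],[[0,0,1],[0,0,0]]]'
python3 -m crank '[[[0,0,0],[0,0,0]],[[0,0,0],[0,0,0]],[[0,0,0],[0,0,0]],[[0,0,0],[0,0,0]],[[0,0,0],[0,0,0]]]' 66
```

```text
time_s: 7.05
eef_pos: [0.564, 0.0703, 0.0322]
tool_rot: [-179.8, 0.2, 44.7]
contact_force: [-0.6, -0.2, -0.5]
gripper_width: 0.0441
finger_force: 45.0
time_s: 7.55
eef_pos: [0.5667, 0.0717, 0.0254]
tool_rot: [180.0, -0.0, 44.8]
contact_force: [-1.2, -0.2, -2.1]
gripper_width: 0.0439
finger_force: 45.0
time_s: 8.05
eef_pos: [0.5661, 0.0716, 0.0247]
tool_rot: [180.0, -0.0, 44.8]
contact_force: [-0.3, 1.0, -0.6]
gripper_width: 0.0613
finger_force: 0.0
```

```bash

python3 -m crank '[[[0,0,-3],[0,0,0]],[[0,0,-7],[0,0,0]],[[0,0,-11],[0,0,0]],[[0,0,-15],[0,0,0]],[[0,0,-15],[0,0,0]]]'
python3 go.py 0.472 -0.109 0.175 0
```

```text
time_s: 8.55
eef_pos: [0.5701, 0.0718, 0.1822]
tool_rot: [179.6, -0.5, 44.8]
contact_force: [0.6, 0.5, 0.9]
gripper_width: 0.0615
finger_force: 0.0
shift cm [-19.7   5.9   0.6] turn [ 0.2 -0.6 44.8] t 8.55 pos [0.5701 0.0718 0.1822] F [0.61 0.48 0.86]
```

```bash

python3 -m crank '[[[-4,1.2,-1],[0,0,8]],[[-8,2.4,-1],[0,0,16]],[[-12,3.6,-1],[0,0,24]],[[-16,4.8,-1],[0,0,32]],[[-19.4,6.1,-1],[0,0,40]]]'
python3 -m crank '[[[0,0,0],[0,0,5]],[[0,0,0],[0,0,5]],[[0,0,0],[0,0,5]],[[0,0,0],[0,0,5]]]'
python3 - <<'E'
from h import *
im=viewer.get_image('wrist');cv2.imwrite('pics/w2.png',im['frame'][:,:,::-1])
for d in viewer.masks_of('wrist','canister_1'): 
    print(round(d['score'],2),np.round(d['uv']),d['mask'].sum(),im['frame'][d['mask']].mean(0).round(),px2w(im,d['uv'],.066).round(4))
E
python3 go.py 0.472 -0.109 0.02 0
```

```text
time_s: 9.05
eef_pos: [0.47, -0.1097, 0.184]
tool_rot: [-180.0, 0.0, 4.5]
contact_force: [-0.1, 0.0, -0.4]
gripper_width: 0.0613
finger_force: 0.0
time_s: 9.45
eef_pos: [0.4716, -0.1077, 0.1844]
tool_rot: [-180.0, 0.0, -0.0]
contact_force: [-0.6, -0.1, -0.0]
gripper_width: 0.0617
finger_force: 0.0
0.98 [280. 198.] 2527 [43. 41. 41.] [ 0.4751 -0.1066  0.066 ]
0.93 [372. 144.] 2908 [ 36.  68. 156.] [ 0.5222 -0.1845  0.066 ]
0.89 [73. 89.] 4248 [42. 39. 38.] [0.5678 0.0628 0.066 ]
0.85 [290. 102.] 2670 [ 47.  83. 179.] [ 0.5557 -0.1147  0.066 ]
0.63 [276. 277.] 2681 [ 26.  48. 112.] [ 0.3968 -0.1029  0.066 ]
shift cm [ 0.   0.1 16.4] turn [-0.  0. -0.] t 9.55 pos [ 0.4717 -0.1077  0.1845] F [-0.01 -0.16  0.13]
```

View pics/w2.png

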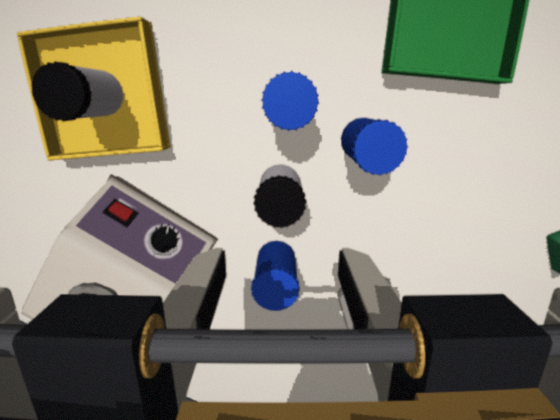

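A stands upright in the yellow tray (lid at (62,90)). B's lid is at (280,201). The mixer corner at (217,240) is fairly close, so I'll turn 20° to clear it.

```bash

python3 -m crank '[[[0.15,0.05,2],[0,0,8]],[[0.15,0.05,4],[0,0,16]],[[0.15,0.05,7],[0,0,20]],[[0.15,0.05,10],[0,0,20]],[[0.15,0.05,10],[0,0,20]]]' 72
python3 -m crank '[[[0,0,2.5],[0,0,0]],[[0,0,5],[0,0,0]],[[0,0,6.4],[0,0,0]],[[0,0,6.4],[0,0,0]],[[0,0,6.4],[0,0,0]]]'
python3 -m crank '[[[0,0,0],[0,0,0]],[[0,0,0],[0,0,0]],[[0,0,0],[0,0,0]],[[0,0,0],[0,0,0]],[[0,0,0],[0,0,0]]]' 0 50
python3 -m crank '[[[0,0,0],[0,0,0]],[[0,0,0],[0,0,0]]]'
```

```text
time_s: 10.05
eef_pos: [0.4697, -0.1072, 0.0802]
tool_rot: [180.0, 0.5, -20.1]
contact_force: [-0.6, -0.1, -0.7]
gripper_width: 0.0672
finger_force: 0.0
time_s: 10.55
eef_pos: [0.4736, -0.109, 0.0217]
tool_rot: [-180.0, -0.0, -20.2]
contact_force: [0.6, 1.1, 0.4]
gripper_width: 0.0671
finger_force: 0.0
time_s: 11.05
eef_pos: [0.474, -0.1087, 0.0216]
tool_rot: [-179.9, -0.1, -20.2]
contact_force: [1.8, 4.8, 6.0]
gripper_width: 0.0437
finger_force: 50.5
time_s: 11.25
eef_pos: [0.474, -0.1087, 0.0216]
tool_rot: [-180.0, -0.1, -20.2]
contact_force: [1.4, 3.9, 5.8]
gripper_width: 0.0439
finger_force: 50.5
```

```bash

python3 -m crank '[[[0,0,-1],[0,0,0]],[[0,0,-3],[0,0,0]],[[0,0,-6],[0,0,0]],[[0,0,-10],[0,0,0]],[[0,0,-14],[0,0,0]]]'
python3 -m crank '[[[0,0,0],[0,0,0]],[[0,0,0],[0,0,0]],[[0,0,0],[0,0,0]],[[0,0,0],[0,0,0]]]'
python3 go.py 0.637 -0.268 0.16 45
```

```text
time_s: 11.75
eef_pos: [0.4713, -0.1088, 0.1609]
tool_rot: [180.0, 0.2, -20.2]
contact_force: [1.5, -0.1, -4.4]
gripper_width: 0.044
finger_force: 50.5
time_s: 12.15
eef_pos: [0.4712, -0.1084, 0.158]
tool_rot: [180.0, 0.3, -20.2]
contact_force: [-0.3, -0.5, -5.2]
gripper_width: 0.0441
finger_force: 50.7
shift cm [21.1  9.3 -0.3] turn [ -0.1   0.2 -65.2] t 12.15 pos [ 0.4712 -0.1084  0.158 ] F [-0.34 -0.53 -5.2 ]
```

B weighs about 5.2 N, so it is the loaded one and goes to green.

```bash

python3 -m crank '[[[4.2,1.9,0],[0,0,7]],[[8.4,3.8,0],[0,0,14]],[[12.6,5.6,0],[0,0,21]],[[16.8,7.5,0],[0,0,25]],[[21.1,9.3,0],[0,0,25]]]'
python3 -m crank '[[[0,0,0],[0,0,0]],[[0,0,0],[0,0,0]],[[0,0,0],[0,0,0]],[[0,0,0],[0,0,0]]]'
python3 go.py 0.637 -0.268 0.026 -45
```

```text
time_s: 12.65
eef_pos: [0.6389, -0.27, 0.1578]
tool_rot: [179.9, 0.2, -45.4]
contact_force: [0.8, -0.7, -3.9]
gripper_width: 0.0438
finger_force: 50.2
time_s: 13.05
eef_pos: [0.6384, -0.2681, 0.1609]
tool_rot: [-180.0, 0.0, -45.2]
contact_force: [-0.2, 0.0, -5.2]
gripper_width: 0.0435
finger_force: 50.0
shift cm [-0.1  0.1 13.5] turn [-0.   0.  -0.2] t 13.05 pos [ 0.6384 -0.2681  0.1609] F [-0.23  0.04 -5.24]
```

```bash

python3 -m crank '[[[0,0,4],[0,0,0]],[[0,0,8],[0,0,0]],[[0,0,11],[0,0,0]],[[0,0,12.6],[0,0,0]],[[0,0,12.6],[0,0,0]]]'
python3 -m crank '[[[0,0,0.4],[0,0,0]],[[0,0,0.8],[0,0,0]],[[0,0,0.9],[0,0,0]],[[0,0,0.9],[0,0,0]],[[0,0,0.9],[0,0,0]]]'
```

```text
time_s: 13.55
eef_pos: [0.6368, -0.2675, 0.0323]
tool_rot: [179.9, 0.2, -45.2]
contact_force: [-0.7, -0.3, -4.3]
gripper_width: 0.0437
finger_force: 50.0
time_s: 14.05
eef_pos: [0.6393, -0.2692, 0.0263]
tool_rot: [-180.0, -0.1, -45.2]
contact_force: [0.2, -0.3, -4.6]
gripper_width: 0.0438
finger_force: 50.0
```

Still hanging; lower 1 mm more, then open and retreat.

```bash

python3 -m crank '[[[0,0,0.05],[0,0,0]],[[0,0,0.1],[0,0,0]],[[0,0,0.1],[0,0,0]],[[0,0,0.1],[0,0,0]]]'
python3 -m crank '[[[0,0,0.1],[0,0,0]],[[0,0,0.1],[0,0,0]],[[0,0,0.1],[0,0,0]],[[0,0,0.1],[0,0,0]],[[0,0,0.1],[0,0,0]]]' 66
python3 -m crank '[[[0,0,-3],[0,0,0]],[[0,0,-7],[0,0,0]],[[0,0,-11],[0,0,0]],[[0,0,-15],[0,0,0]],[[0,0,-15],[0,0,0]]]'
python3 -m crank '[[[-4,0,-3],[0,0,0]],[[-8,0,-3],[0,0,0]],[[-12,0,-3],[0,0,0]],[[-16,0,-3],[0,0,0]],[[-16,0,-3],[0,0,0]]]'
python3 - <<'E'
from h import *
im=viewer.get_image('top');cv2.imwrite('pics/top2.png',im['frame'][:,:,::-1])
im=viewer.get_image('side');cv2.imwrite('pics/side2.png',im['frame'][:,:,::-1])
E
```

```text
time_s: 14.45
eef_pos: [0.6394, -0.2693, 0.0257]
tool_rot: [-180.0, -0.1, -45.2]
contact_force: [-2.5, 1.2, 4.0]
gripper_width: 0.044
finger_force: 50.0
time_s: 14.95
eef_pos: [0.6389, -0.269, 0.0235]
tool_rot: [180.0, 0.0, -45.2]
contact_force: [-0.6, 0.1, 0.3]
gripper_width: 0.0614
finger_force: 0.0
time_s: 15.45
eef_pos: [0.6426, -0.2709, 0.1826]
tool_rot: [-179.8, -0.7, -45.2]
contact_force: [-0.1, -0.2, 1.0]
gripper_width: 0.0614
finger_force: 0.0
time_s: 15.95
eef_pos: [0.5226, -0.1521, 0.202]
tool_rot: [179.9, 0.2, -45.1]
contact_force: [0.8, 0.0, -0.1]
gripper_width: 0.0612
finger_force: 0.0
```

View pics/side2.png

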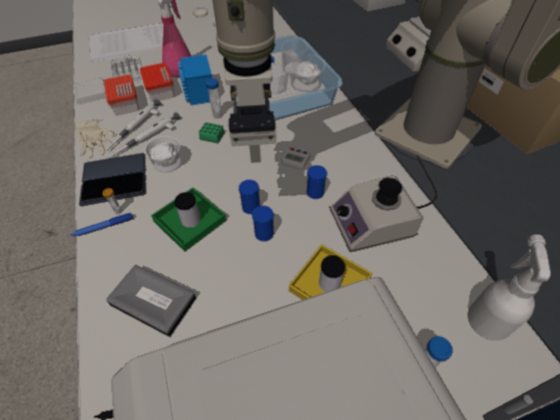

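View pics/top2.png

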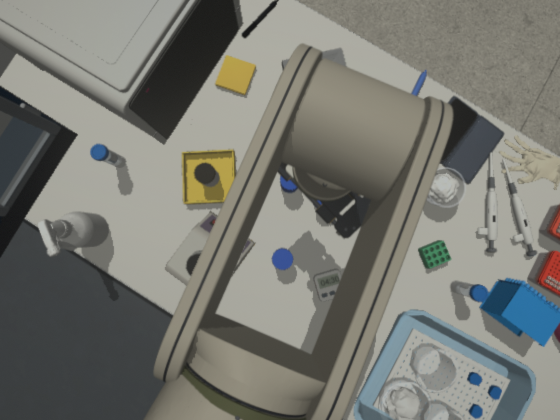

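Both canisters stand upright inside their trays: the heavy one in green at side (188,210), the light one in yellow at side (331,272). The gripper is clear.

```bash
python3 -m crank '[[[0,0,0],[0,0,0]],[[0,0,0],[0,0,0]],[[0,0,0],[0,0,0]],[[0,0,0],[0,0,0]],[[0,0,0],[0,0,0]]]' | grep force; python3 -c "
from bench import manip;print(manip.hand_in())"
```

```text
contact_force: [-0.3, 0.8, 0.1]
finger_force: 0.0
the job is handed in; nothing more can be done
None
```

The heavy canister (about 5.2 N) is in the green tray and the light one (about 1.2 N) in the yellow tray, both upright and released, and the job was handed in at about 16.5 s (no verdict shown).

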